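# Gauge the slicer's guide sleeves and sort them

### The job

Two guide sleeves from the slicer may be worn. One at a time, slide each onto the upright gauge pin, flange down, as far as it will go; then, before touching the other, stand it upright in the empty bay of the divided pan if the pin's collar stops it part-way (sound), or in the round tub if it goes all the way down to the gauge's base (worn). Let go of both and leave everything else where it is.

Things in the scene. Friction and masses are not known exactly. Their poses are not given: they have to be found in the camera images.
- sleeve1_mid (a point): Aluminium guide sleeve standing upright, flange down: tube 46 outside, 90 long, flange 58 across and 8 thick at its foot; bore 28 (sound) or 33 (worn), the gauge tells which. About 0.25 kg. On a round board; bystanders on two opposite sides block the fingers there. Point: its centre, 45 above its underside; z up its axis
- sleeve2_mid (a point): A second sleeve, same outside. Aluminium guide sleeve standing upright, flange down: tube 46 outside, 90 long, flange 58 across and 8 thick at its foot; bore 28 (sound) or 33 (worn), the gauge tells which. About 0.25 kg. On a round board; bystanders on two opposite sides block the fingers there. Point: its centre, 45 above its underside; z up its axis
- gauge_seat (a point): Fixed upright gauge. Point: on the pin's axis, on top of its round base (92 across, 20 thick); z up. From here up: collar 30 diameter, 43 tall; cone 5 tall narrowing to 24; slim length of 24 with tapered tip, whose top is 95 up. Every sleeve passes the slim length; a sound one stops on the cone, underside about 45 up; a worn one goes on down to the base
- pan_free (a point): the divided steel pan, fixed, 130 x 170 (long along its y) and 35 tall, walls 4 thick. A low divider makes two bays; a black knob stands in the bay on the +y side. Point: centre of the empty bay's floor (inside 122 along x, 79 along y, floor 4 above the table); x and y are along the pan's sides
- tub_floor (a point): the round white plastic tub, fixed, 156 across and 35 tall, wall 3 thick. Point: centre of its inner floor (about 146 across), 4 above the table
- jar_mid (a point): bystander: a glass jar with steel cap, 44 across, 85 tall. Point: its centre, half-way up
- puck_mid (a point): bystander: a black plastic hand knob standing on its foot, 42 across, 76 tall. Point: its centre, half-way up
- tin_mid (a point): bystander: a plain steel can, 42 across, 70 tall. Point: its centre, half-way up
- stone_mid (a point): bystander: a grey whetstone standing on end, 50 x 36, 75 tall. Point: its centre, half-way up
- knob_mid (a point): bystander: a black stepped plastic knob, 48 across, 46 tall, standing in the pan's occupied bay. Point: its centre, half-way up
- oil_mid (a point): bystander: a tall clear oil bottle, 60 across, 200 tall, standing near the robot to one side of the gauge. Point: its centre, half-way up
- ramekin_mid (a point): bystander: a white ceramic cup, 66 across, 45 tall, standing near the robot on the other side of the gauge from the bottle. Point: its centre, half-way up
- wrench: bystander: a steel wrench lying flat, 180 long, at most 40 wide and 15 thick, beyond the gauge. Point: middle of its underside; x along it
- board1: a round white cutting board, fixed, 164 across and 12 thick, carrying one sleeve and two bystanders. Point: centre of its underside
- board2: a round white cutting board, fixed, 164 across and 12 thick, carrying one sleeve and two bystanders. Point: centre of its underside
Things that resemble listed ones, but are neither listed nor needed, are in the scene too. Leave any blue look-alike of the part that bears sleeve1_mid alone.

How it is judged:
By the outcome, as a careful person would: the job done as asked, in the order asked, and still so for the second after the job is handed in, with the robot touching nothing.
It also fails if it takes over 72 s, if anything falls off the work surface, if the arm or the gripper's body presses on something with over 40 N, if the wrist force passes 120 N, or if a joint passes its speed limit or range.

### The arm

A 6-joint arm with a two-finger parallel gripper is mounted at the origin on the work surface. World frame = base frame: x ahead of the robot, y to its left, z up, the work surface at z = 0. Lengths are in m, angles in rad, forces in N, time in s.
With the tool pointing down it reaches from about 0.225 to 0.875 m from the base axis. Payload 3.4 kg.
Tool frame: the origin (TCP) lies midway between the tips of the shut fingers; the grasp point (between the pads) lies 19 mm behind it (pinch_z is the distance from the TCP to the grasp point, in m); z points along the fingers, y is the line along which they close (so a half turn about z gives the same grasp; the last joint's range is limited). The gripper opens to 85 mm and grips with 20 to 120 N. Pads are 22 mm wide; open, the fingers measure 114 mm over their backs; the gripper's body (76 mm by 85 mm) begins 54 mm behind the grasp point. The pads swing forward as they close: fully open they stand 13 mm farther back than shut.
Start: joints at [1.098, 0.276, 1.505, -0, 1.361, -0.121], TCP at [0.198, 0.54, 0.231] pointing down, gripper open.
Joint ranges: [-2.89, 2.89], [-0.75, 2.08], [0.22, 2.7], [-1.18, 4.32], [0.11, 2.71], [-2.7, 2.7]. Speed limits (rad/s): [2.57, 2.57, 3.14, 3.14, 3.14, 3.14].

### API

Orientations are given as a unit quaternion [w, x, y, z].
In Python, from rig import get_state, get_image, sign_off, pinch_z gives the robot as it stands.
- The arm moves only by the tool send_rows, never from a script. Its argument "steps" is one flat list of numbers, 5 for each row, row after row: the gripper's target within -1 to 1 (fully open at 1, half-way at 0, shut at -1), then the shift along the tool's x, y, z in cm, then the turn about the tool's z in degrees. In form: [gripper, x, y, z, roll, gripper, x, y, z, roll, ...]. A call has 1 to 12 rows; each row shifts and turns the commanded pose from where the row before left it, along the tool's axes as they then stand; what a row does not reach is not made up. A row lasts 1/10 s, in which the tool goes at most 50 mm and 8.59 degrees, less where a joint would pass 70% of its speed; a pose out of reach is approached as far as the arm can. A call is refused whole if a number of a shift passes 5 or a number of a turn 8.59, either way. A call with a gripper value outside its range is refused whole. The fingers move at their own pace and stop on an object; "newtons" is the grip in N (left out, the last holds). Time passes only in rows, so rows that do not move let the fingers close. It gives the time, the measured TCP pose, the force, the opening and the grip force at its end, in the units of the state.
- get_state(): the state, without advancing time (a new reading comes with each control period).
- get_image(name): name is "scene" or "top"; returns a dict with "color" (384x512x3 uint8, red, green, blue), "mtx" (3x3 intrinsics, pixels), "T" (4x4, takes a point from camera to world coordinates). Camera axes: x right, y down, z forward; pixel columns grow to the right and rows downward; lengths in m; the calibration is good to about 2 mm. A picture is of the moment at which its call begins. There is no depth.
- sign_off(): hands the job in; it is judged then, once.
The state is a dict: "clock": time; "qpos": joint angles; "qd": joint speeds; "effort": joint torques, N m; "position": TCP position; "ee_rot": TCP orientation; "contact_force": force on the tool from outside, world axes, zero at the start; "moment": the same for the moment, N m; "width": finger opening in m; "gripper_force": force on a finger pad.
Only numpy, scipy, OpenCV 4.12 (cv2) and the standard library are available. Lean on these libraries where they do the work, as an engineer would, in place of code of your own. Each camera call takes 0.05 s, during which the arm holds its last target. There are 200 camera calls.

## Working session

There is one attempt and no reset: what is moved stays moved. The work goes in short steps, Python scripts to look and compute and a tool call to move; the robot and the scene stay as the last step left them, time stands still between calls to the robot, and variables do not carry over. Pictures are saved under pics/ and viewed, at most 12 in all, crops included, and the job is handed in when it is done.

Besides the shell and the picture viewer there is one more tool, called after "Emit:" in YAML: its name, and indented under it one key for each argument. send_rows: Moves the arm, as the interface text tells. Its arguments: {"type":"object","properties":{"steps":{"type":"array"},"newtons":{"type":"number"}},"required":["steps"]}

```bash
mkdir -p pics; ls
python3 - <<'E'
from rig import *
import cv2,numpy as np
for n in("top","scene"):
    d=get_image(n); cv2.imwrite(f"pics/{n}0.png",cv2.resize(d["color"][:,:,::-1],(800,600),interpolation=cv2.INTER_CUBIC))
    np.savez(f"{n}0.npz",**d); print(d["mtx"],d["T"])
print(get_state(),pinch_z)
E
```

```text
pics
[[421.43572172   0.         258.53864987]
 [  0.         421.43572172 190.07105534]
 [  0.           0.           1.        ]] [[-0.00838515 -0.98445813  0.17541917  0.33554663]
 [-0.99994788  0.00927691  0.00426417 -0.05081795]
 [-0.00582524 -0.17537427 -0.9844846   1.09478267]
 [ 0.          0.          0.          1.        ]]
[[364.56183457   0.         261.09182061]
 [  0.         364.56183457 192.80597401]
 [  0.           0.           1.        ]] [[ 0.76996205  0.37624524 -0.51536197  1.03086867]
 [ 0.63772872 -0.42658321  0.64134923 -0.68542655]
 [ 0.02145983 -0.8224757  -0.56839528  0.66122781]
 [ 0.          0.          0.          1.        ]]
{'clock': 0.1, 'qpos': array([ 1.09800016e+00,  2.76506940e-01,  1.50598720e+00, -1.40146985e-05,
        1.36069863e+00, -1.21022286e-01]), 'qd': array([-0.00153364, -0.00087032, -0.0017486 , -0.00106806, -0.00067932,
       -0.00210052]), 'effort': array([ 2.06370118e-03, -4.17696726e+01, -2.46405834e+01, -1.94347290e-04,
        5.81243687e-03, -7.02581332e-06]), 'position': array([0.19793357, 0.53936561, 0.23054806]), 'ee_rot': array([-2.27517986e-04,  1.74979965e-01,  9.84571669e-01, -7.67057830e-04]), 'contact_force': array([ 0.367144  ,  0.63801091, -0.21503939]), 'moment': array([-0.01098164, -0.02665216, -0.03676548]), 'gripper_force': 0.0, 'width': 0.08557165453177136} 0.0187
```

View pics/top0.png

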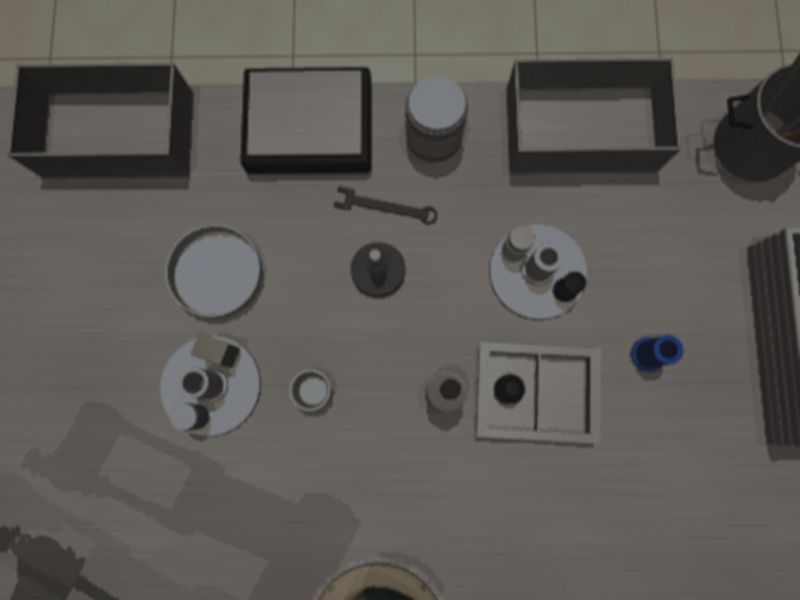

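View pics/scene0.png

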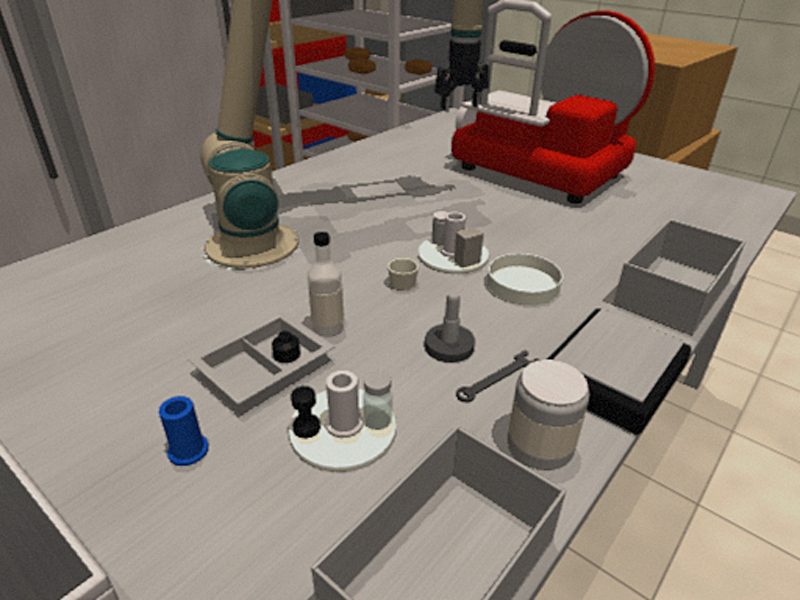

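Top view: the candidates for sleeves are grey at (200,383) on the left board (with stone and can), grey at (547,262) on the right board (with jar and black knob), and blue at (660,350). The two grey ones standing on round boards between bystanders fit; the blue one is the look-alike to leave alone. Gauge (378,268), tub (214,272), pan (538,393) with its empty bay on the right. Next, an enlarged crop to confirm.

Run:
```python
import cv2,numpy as np
t=np.load("top0.npz")["color"][:,:,::-1]; s=np.load("scene0.npz")["color"][:,:,::-1]
def c(im,x,y,w=66,h=50,g=1.6):
    k=im[y:y+h,x:x+w]; k=np.clip(k*g,0,255).astype(np.uint8)
    return cv2.resize(k,(400,300),interpolation=cv2.INTER_CUBIC)
a=np.hstack([c(t,100,213),c(t,312,142)]);b=np.hstack([c(s,263,125),c(s,183,232)])
cv2.imwrite("pics/crop1.png",np.vstack([a,b]))
```

```text
(no output)
```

View pics/crop1.png

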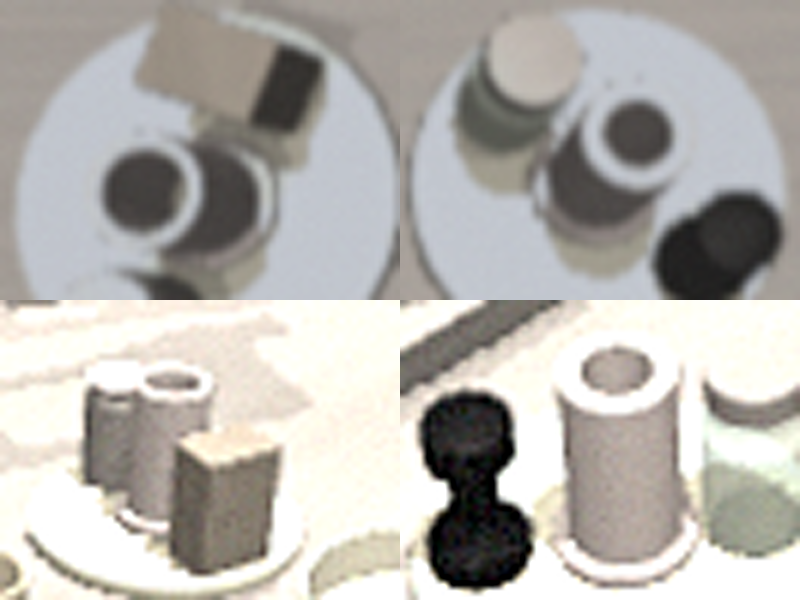

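Confirmed: both grey sleeves, upright, flange down, with bystanders on opposite sides (top view: stone and can on the left board, jar and black hand knob on the right board).

```bash
cat > h.py <<'E'
import cv2,numpy as np
from rig import *
def ray(d,p):
    v=d["T"][:3,:3]@np.linalg.solve(d["mtx"],[p[0],p[1],1.]); return d["T"][:3,3],v
def onz(d,p,z):
    o,v=ray(d,p); return o+v*(z-o[2])/v[2]
def tri(d1,p1,d2,p2):
    P=[d["mtx"]@np.linalg.inv(d["T"])[:3] for d in(d1,d2)]
    X=cv2.triangulatePoints(P[0],P[1],np.float64(p1),np.float64(p2))[:,0]; return X[:3]/X[3]
def proj(d,X):
    q=np.linalg.inv(d["T"])@[*X,1]; u=d["mtx"]@q[:3]; return u[:2]/u[2]
def blob(d,x,y,lo,hi,r,ch=None):
    """component of lo<=gray<=hi at/nearest (x,y) in window radius r: contour hull points (full px), area"""
    S=4; x0,y0=int(x-r),int(y-r)
    g=cv2.cvtColor(d["color"],cv2.COLOR_RGB2GRAY)[y0:y0+2*r,x0:x0+2*r]
    g=cv2.resize(g,None,fx=S,fy=S,interpolation=cv2.INTER_CUBIC)
    m=cv2.inRange(g,lo,hi)
    cs,_=cv2.findContours(m,cv2.RETR_EXTERNAL,cv2.CHAIN_APPROX_NONE)
    q=((x-x0)*S,(y-y0)*S)
    c=max(cs,key=lambda c:cv2.pointPolygonTest(c,q,True) if len(c)>8 else -1e9)
    return (c[:,0]+.5)/S-.5+[x0,y0], cv2.contourArea(c)/S/S
E
python3 - <<'E'
from h import *
t=dict(np.load("top0.npz"));s=dict(np.load("scene0.npz"))
g=cv2.cvtColor(t["color"],cv2.COLOR_RGB2GRAY)
print("pin");print(g[154:176,234:250]);print("L");print(g[244,112:142],g[232:258,124]);print("R");print(g[165,335:365]);
gs=cv2.cvtColor(s["color"],cv2.COLOR_RGB2GRAY);print(gs[184:200,282:298])
for n,z,p in [("tubrim",.035,[(166,272),(263,272),(214,226),(214,320)]),("b1",.012,[(160,385),(261,385)]),("b2",.012,[(490,271),(587,271)]),("gaugebase",.02,[(351,270),(405,270)]),("pan",.035,[(480,343),(602,347),(600,443),(477,440)]),("bottle",.2,[(450,390)]),("bottle base",0,[(441,400)]),("cup",.045,[(311,390)]),("stone",.087,[(222,352)]),("tin",.082,[(184,417)]),("jar",.097,[(521,239)]),("puck",.088,[(575,282)]),("wrench",.01,[(345,198),(428,215)])]:
    print(n,[onz(t,np.array(q)*.64,z)[:2].round(3) for q in p])
E
```

```text
pin
[[101 100 100  96  90  88  88  89  87  86  91  94  98 100 101 101]
 [ 97  91  89  81  70  67  68  68  67  65  72  77  83  87  93  97]
 [ 81  70  66  59  52  52  52  53  53  52  55  55  58  64  74  81]
 [ 59  53  51  50  49  48  49  49  50  50  50  50  50  51  55  60]
 [ 49  49  49  50  52  55  55  52  50  49  51  50  52  50  50  50]
 [ 50  48  50  59  72  79  81  71  58  51  50  52  52  50  51  51]
 [ 50  50  58  81 101 106 108  98  81  58  48  48  50  51  51  52]
 [ 50  53  72 103 116 120 119 116 103  70  48  46  51  50  51  50]
 [ 49  52  81 113 120 121 121 121 112  79  51  47  48  48  49  50]
 [ 49  52  79 113 122 121 122 121 113  80  50  44  45  46  49  50]
 [ 48  48  70 104 118 120 120 118 104  70  47  44  44  44  47  49]
 [ 49  47  57  83 103 111 110 104  84  57  41  43  44  45  46  48]
 [ 50  45  47  58  75  86  85  77  58  44  39  44  45  46  46  47]
 [ 50  46  43  44  50  55  56  52  42  39  39  46  46  47  46  47]
 [ 48  48  45  41  39  40  43  40  38  38  40  48  45  44  46  48]
 [ 48  46  47  41  38  39  39  37  38  37  40  45  42  41  47  49]
 [ 47  45  45  41  41  3
[... 1750 characters left out ...]
 149  93  62  73  81  85  88  89  82 109 158 170 164 167]]
tubrim [array([0.57 , 0.346]), array([0.568, 0.186]), array([0.648, 0.27 ]), array([0.489, 0.263])]
b1 [array([0.386, 0.354]), array([0.385, 0.189])]
b2 [array([ 0.571, -0.191]), array([ 0.57 , -0.354])]
gaugebase [array([0.574, 0.042]), array([ 0.573, -0.048])]
pan [array([ 0.448, -0.168]), array([ 0.44 , -0.364]), array([ 0.289, -0.352]), array([ 0.295, -0.159])]
bottle [array([ 0.367, -0.108])]
bottle base [array([ 0.358, -0.105])]
cup [array([0.375, 0.102])]
stone [array([0.432, 0.233])]
tin [array([0.334, 0.289])]
jar [array([ 0.604, -0.23 ])]
puck [array([ 0.536, -0.313])]
wrench [array([0.703, 0.054]), array([ 0.671, -0.088])]
```

Run:
```python
from h import *
t=dict(np.load("top0.npz"));s=dict(np.load("scene0.npz"))
def circ(n,x,y,lo,hi,r,z,d=t):
    c,a=blob(d,x,y,lo,hi,r); e=cv2.fitEllipse(cv2.convexHull(c.astype(np.float32)))
    X=onz(d,e[0],z); print(n,np.round(e[0],2),np.round(e[1],1),round(a),"->",X.round(4), "diam mm",np.round(np.array(e[1])*(1.0948-z)/421*1000,1))
circ("pin",239.7,162.7,85,255,7,.115)
circ("base",241,172,0,75,24,.02)
circ("boreL",124,244,0,80,9,.102)
circ("boreR",351,164,0,80,8,.102)
circ("tub",137,174,112,255,36,.015)
g=cv2.cvtColor(t["color"],cv2.COLOR_RGB2GRAY)
k=np.clip(np.hstack([cv2.resize(t["color"][214:290,300:390],(540,456),interpolation=cv2.INTER_CUBIC)])*1.7,0,255).astype(np.uint8)
cv2.imwrite("pics/pan.png",k[:,:,::-1])
```

```text
pin [239.5  162.56] [6.8 6.9] 35 -> [ 0.5773 -0.0016  0.115 ] diam mm [15.8 16.2]
base [241.62 172.74] [35.7 36.6] 1003 -> [ 0.5734 -0.0024  0.02  ] diam mm [91.1 93.5]
boreL [123.18 244.39] [13.2 14. ] 139 -> [0.3861 0.2718 0.102 ] diam mm [31.  32.9]
boreR [350.83 163.85] [10.5 11.2] 90 -> [ 0.5747 -0.2701  0.102 ] diam mm [24.8 26.5]
tub [138.42 175.2 ] [49.2 55.1] 2074 -> [0.5705 0.2687 0.015 ] diam mm [126.1 141.3]
```

View pics/pan.png

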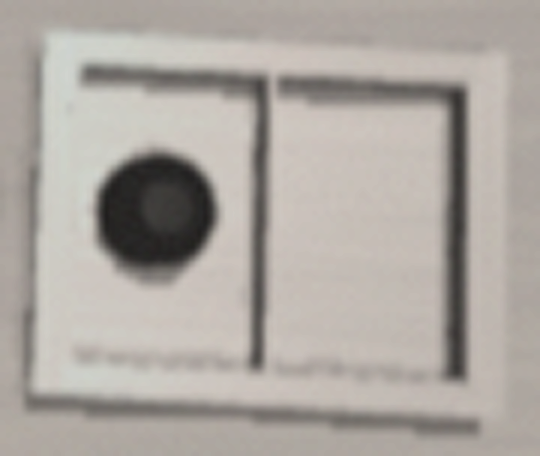

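The pan crop shows the black knob in the left (+y) bay. The empty bay's inner corners are at about crop (280,80), (465,88), (460,378) and (272,365).

Run:
```python
from h import *
t=dict(np.load("top0.npz"));s=dict(np.load("scene0.npz"))
f=lambda p,z:onz(t,(np.array(p)-2.5)/6+[300,214],z)[:2].round(4)
print("rim inner right",f((466,87),.035),f((463,379),.035))
print("floor inner right",f((446,100),.004),f((443,375),.004))
print("top wall rim inner",f((280,77),.035),f((82,66),.035), "floor",f((310,102),.004),f((440,102),.004))
print("bottom wall",f((290,374),.035),f((430,382),.035),f((290,355),.004))
print("outer",[f(p,.035) for p in((46,33),(507,50),(478,420),(30,395))],"z0",f((478,430),0),f((28,408),0))
print("divider",f((258,90),.03),f((252,365),.03),f((268,90),.03),f((264,365),.03))
# pin in scene: axis edges
gs=cv2.cvtColor(s["color"],cv2.COLOR_RGB2GRAY)
print("pin proj scene",proj(s,(.5753,-.002,.115)),proj(s,(.5773,-.0016,.115)),"base",proj(s,(.5734,-.0024,.02)))
print("boreL",proj(s,(.3861,.2718,.102)),"boreR",proj(s,(.5747,-.2701,.102)))
```

```text
rim inner right [ 0.4247 -0.3434] [ 0.3051 -0.3352]
floor inner right [ 0.4218 -0.343 ] [ 0.3059 -0.3352]
top wall rim inner [ 0.4295 -0.2658] [ 0.4349 -0.1831] floor [ 0.4214 -0.2845] [ 0.4209 -0.3404]
bottom wall [ 0.3076 -0.2645] [ 0.304  -0.3216] [ 0.3147 -0.2711]
outer [array([ 0.4489, -0.1684]), array([ 0.44  , -0.3614]), array([ 0.2886, -0.3404]), array([ 0.3001, -0.1576])] z0 [ 0.2829 -0.3497] [ 0.2935 -0.1601]
divider [ 0.4246 -0.2574] [ 0.3113 -0.25  ] [ 0.4246 -0.2616] [ 0.3112 -0.2549]
pin proj scene [288.2784191  187.73371109] [288.96568373 187.94555144] base [285.52658394 215.24454129]
boreL [290.50971741 137.72762388] boreR [217.32261154 242.26207518]
```

Emit:
send_rows:
  steps: [1,0,0,0,8.59,1,-2.9,-1.4,0,0,1,-2.9,-1.4,0,0,1,-2.9,-1.4,0,0,1,-2.9,-1.4,0,0,1,-2.9,-1.4,0,0,1,-2.9,-1.4,0,0,1,-2.9,-1.4,0,0,1,-2.9,-1.4,0,0,1,-2.9,-1.4,0,0,1,-2.9,-1.4,0,0,1,0,0,0,0]
  newtons: 60

```text
clock: 1.3
position: [0.3868, 0.2749, 0.231]
ee_rot: [0.001, 0.25, 0.968, -0.001]
contact_force: [-0.4, 0.7, 0.4]
width: 0.0853
gripper_force: 0.0
```

```bash
cat >> h.py <<'E'
def todo(X,a=None):
    s=get_state(); w,x,y,z=s["ee_rot"]
    ty=np.array([2*(x*y-w*z),1-2*(x*x+z*z)]); ang=np.degrees(np.arctan2(ty[1],ty[0]))
    d=np.array(X)-s["position"]; ty/=np.linalg.norm(ty); tx=np.array([-ty[1],ty[0]])
    print("pos",s["position"].round(4),"yaw",ang.round(1),"tool cm",(100*np.array([d[:2]@tx,d[:2]@ty,-d[2]])).round(2),"F",s["contact_force"].round(1),"w",round(s["width"],4),"t",round(s["clock"],2),"q6",s["qpos"][5].round(2))
E
python3 -c "
from h import *
todo((.386,.272,.057))"
```

```text
pos [0.3868 0.2749 0.231 ] yaw 61.0 tool cm [-0.07 -0.29 17.4 ] F [-0.4  0.7  0.4] w 0.0853 t 1.3 q6 -0.59
```

Emit:
send_rows:
  steps: [1,-0.1,-0.3,2,0,1,0,0,3,0,1,0,0,3,0,1,0,0,3,0,1,0,0,3,0,1,0,0,2,0,1,0,0,1.4,0,1,0,0,0,0]

```text
clock: 2.1
position: [0.3823, 0.2742, 0.0554]
ee_rot: [-0.002, 0.248, 0.969, -0.002]
contact_force: [-0.7, -0.3, -0.4]
width: 0.0855
gripper_force: 0.0
```

```bash
python3 -c "
from h import *
todo((.386,.272,.057))
for i,n in enumerate(('scene','top')):
    d=get_image(n);X=proj(d,(.386,.272,.08)).astype(int);k=d['color'][max(X[1]-45,0):X[1]+45,X[0]-60:X[0]+60]
    k=cv2.resize(np.clip(k*1.4,0,255).astype(np.uint8),(400,300),interpolation=2)[:,:,::-1]
    o=k if i==0 else np.hstack([o,k])
cv2.imwrite('pics/g1.png',o)"
```

```text
pos [0.3823 0.2742 0.0554] yaw 61.3 tool cm [-0.43 -0.02 -0.16] F [-0.7 -0.3 -0.4] w 0.0855 t 2.1 q6 -0.6
```

View pics/g1.png

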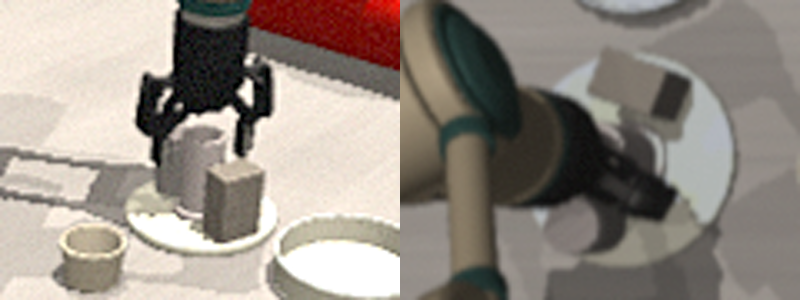

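The fingers straddle the left sleeve, clear of stone and can. I'll correct the 4 mm and close.

Emit:
send_rows:
  steps: [1,-0.4,0,0,0,1,0,0,0,0,-1,0,0,0,0,-1,0,0,0,0,-1,0,0,0,0,-1,0,0,0,0,-1,0,0,0,0,-1,0,0,0,0,-1,0,0,0,0,-1,0,0,0,0]
  newtons: 60

```text
clock: 3.2
position: [0.388, 0.2724, 0.0579]
ee_rot: [0.0, 0.248, 0.969, -0.0]
contact_force: [-1.3, -0.9, 6.0]
width: 0.0456
gripper_force: 60.6
```

```bash
python3 -c "
from h import *
todo((.386,.272,.057))"
```

```text
pos [0.388  0.2724 0.0579] yaw 61.3 tool cm [ 0.16 -0.13  0.09] F [-1.3 -0.9  6. ] w 0.0456 t 3.2 q6 -0.6
```

Emit:
send_rows:
  steps: [-1,0,0,-0.5,0,-1,0,0,-1,0,-1,0,0,-2,0,-1,0,0,-2.5,0,-1,0,0,-2.5,0,-1,0,0,-2.5,0,-1,0,0,-2,0,-1,0,0,-1.5,0,-1,0,0,-0.5,0,-1,0,0,0,0]

```text
clock: 4.2
position: [0.3882, 0.2727, 0.208]
ee_rot: [0.001, 0.248, 0.969, 0.001]
contact_force: [0.2, -0.1, -3.7]
width: 0.0452
gripper_force: 61.9
```

```bash
python3 -c "
from h import *
todo((.575,-.002,.208))"
```

```text
pos [0.3882 0.2727 0.208 ] yaw 61.3 tool cm [-29.59 -15.1   -0.  ] F [ 0.2 -0.1 -3.7] w 0.0452 t 4.2 q6 -0.6
```

Emit:
send_rows:
  steps: [-1,-1.5,-0.8,0,0,-1,-3,-1.5,0,0,-1,-3,-1.5,0,0,-1,-3,-1.5,0,0,-1,-3,-1.5,0,0,-1,-3,-1.5,0,0,-1,-3,-1.5,0,0,-1,-3,-1.5,0,0,-1,-3,-1.6,0,0,-1,-3,-1.6,0,0,-1,-1.1,-0.6,0,0,-1,0,0,0,0]

```text
clock: 5.4
position: [0.5751, -0.0036, 0.2057]
ee_rot: [-0.001, 0.249, 0.968, -0.0]
contact_force: [-0.2, 0.3, -3.7]
width: 0.0453
gripper_force: 62.0
```

```bash
python3 -c "
from h import *
todo((.575,-.002,.208))
s=get_image('scene');t=get_image('top');np.savez('scene1.npz',**s);np.savez('top1.npz',**t);todo((.575,-.002,.208))
def c(d,X,w,h):
    X=proj(d,X).astype(int);k=d['color'][X[1]-h:X[1]+h,X[0]-w:X[0]+w];print(X-[w,h])
    return cv2.resize(np.clip(k*1.4,0,255).astype(np.uint8),(400,500),interpolation=2)[:,:,::-1]
cv2.imwrite('pics/g2.png',np.hstack([c(s,(.575,-.002,.14),40,50),c(t,(.575,-.002,.14),40,50)]))"
```

```text
pos [ 0.5751 -0.0036  0.2057] yaw 61.1 tool cm [ 0.09  0.13 -0.23] F [-0.2  0.3 -3.7] w 0.0453 t 5.4 q6 -1.19
pos [ 0.5737 -0.0014  0.2062] yaw 61.2 tool cm [-0.15  0.01 -0.18] F [-0.8  0.2 -3.6] w 0.0452 t 5.5 q6 -1.19
[248 129]
[199 110]
```

View pics/g2.png

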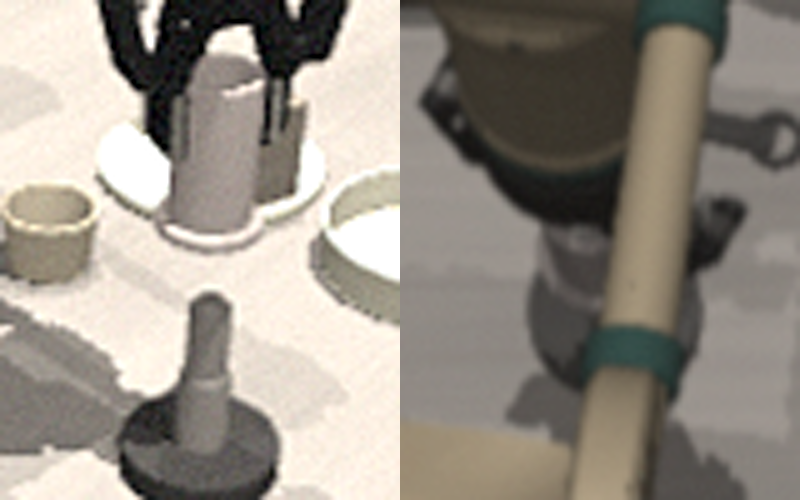

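```bash
cat >> h.py <<'E'
def ext(d,x,y,cs):
    """left,right,top,bottom pixel extents of union of horizontal circles (z,r)"""
    th=np.linspace(0,2*np.pi,73); P=np.array([proj(d,(x+r*np.cos(a),y+r*np.sin(a),z)) for z,r in cs for a in th])
    return np.r_[P.min(0),P.max(0)]
E
python3 - <<'E'
from h import *
s=dict(np.load("scene1.npz")); o=np.array([248,129]); f=lambda e:((e-np.r_[o,o]+.5)*5-.5).round(1)
print("flange pred l,t,r,b",f(ext(s,.5745,-.002,[(.160,.029),(.168,.029)])), "obs l158 r267 b250")
print("dx+5mm",f(ext(s,.5795,-.002,[(.160,.029),(.168,.029)])),"dy+5mm",f(ext(s,.5745,.003,[(.160,.029),(.168,.029)])))
print("pin tip pred",f(ext(s,.575,-.002,[(.115,.008)])),"slim",f(ext(s,.575,-.002,[(.105,.012)])),"base",f(ext(s,.575,-.002,[(0,.046),(.02,.046)])))
im=s["color"].astype(int).sum(2)//3
print(im[172:182,276:306]);print("pin row 193",im[192:195,280:300]);print("base rows",im[208:212:2,268:310]);print("tip col",im[182:196,288:291].T);print("basecol",im[222:236,286:289].T)
E
```

```text
flange pred l,t,r,b [152.5 182.9 264.2 253.7] obs l158 r267 b250
dx+5mm [160.1 186.1 272.1 257.2] dy+5mm [158.3 179.4 269.6 249.8]
pin tip pred [188.1 287.3 217.8 303.8] slim [179.7 298.4 223.9 323.4] base [110.3 385.7 273.3 513.8]
[[124  76  97 108 119 103  83  87  91  97  99 103 107 112 107 109 109 112
  111 109 100  97 138 179 164 145 146 121 112 104]
 [165 153 134  95  95  84  74  80  91  95 100 104 105 110 109 109 110 106
  107 103 102 118 160 183 154 105 108 113 119 136]
 [169 172 152 101 100 159 179 147 110  90  93 100 100 102 105 107 106 107
  108 102 109 147 182 173 145 138 134 137 143 154]
 [164 166 166 130  76 129 171 191 185 169 139 110 104 100  98  99  98 118
  131 142 170 174 168 135 125 148 155 170 169 171]
 [165 165 173 157 114  88 107 141 164 179 187 187 180 180 186 183 174 172
  177 184 172 145 120 114 145 168 173 177 173 175]
 [172 169 168 168 161 143  99  85 105 120 141 155 167 173 173 178 166 150
  148 140 128 105 108 146 172 178 173 175 174 169]
 [169 163 170 168 171 172 149 133 125  95  92 100 111 116 125 123 119 109
  104 107 105 132 164 174 173 172 173 172 16
[... 683 characters left out ...]
 91  90  88 104 121 113  91  62  38  35  49  70  69
   80  84  89  87  94  92  91  91  95 132 157 166 164 160 154 159 156 157
  158 161 159 160 162 159]
 [ 88  89  97 104  96  95  94  65  28  25  20  35  35  44  36  53  70  74
   83  85  88  88  91  92  93  77  66  62  64  73 107 131 155 165 160 160
  160 154 161 163 158 156]]
tip col [[164 166 165 168 178 130  75  64  76  74  75  76  75  77]
 [170 166 164 173 182 112  62  65  85  84  79  79  81  75]
 [169 167 167 171 181 111  57  69  83  83  82  79  74  73]]
basecol [[ 63  70  61  62  65  50  37  37  28  34 141 157 153 153]
 [ 61  62  66  62  65  46  37  33  40  24 141 162 154 149]
 [ 61  66  65  71  70  47  32  35  30  22 143 158 154 156]]
```

The scene crop shows the sleeve centred above the pin: flange foot at crop (212,250), pin tip at (211,292). The sleeve is about 2 mm short in x. I'll correct and lower.

Emit:
send_rows:
  steps: [-1,-0.2,0.1,0,0,-1,0,0,1,0,-1,0,0,1,0,-1,0,0,1,0,-1,0,0,0.8,0,-1,0,0,0.4,0,-1,0,0,0.3,0,-1,0,0,0.3,0,-1,0,0,0.3,0,-1,0,0,0,0]
  newtons: 40

```text
clock: 6.5
position: [0.577, -0.0023, 0.1561]
ee_rot: [-0.0, 0.248, 0.969, 0.0]
contact_force: [-0.5, -0.9, -2.5]
width: 0.0456
gripper_force: 61.9
```

Run:
```python
from h import *
todo((.5765,-.003,.12))
s=get_image('scene');X=np.array([250,140]);k=s['color'][140:240,250:330]
cv2.imwrite('pics/g3.png',cv2.resize(np.clip(k*1.4,0,255).astype(np.uint8),(480,600),interpolation=2)[:,:,::-1])
```

```text
pos [ 0.577  -0.0023  0.1561] yaw 61.2 tool cm [ 0.01 -0.09  3.61] F [-0.5 -0.9 -2.5] w 0.0456 t 6.5 q6 -1.19
```

View pics/g3.png

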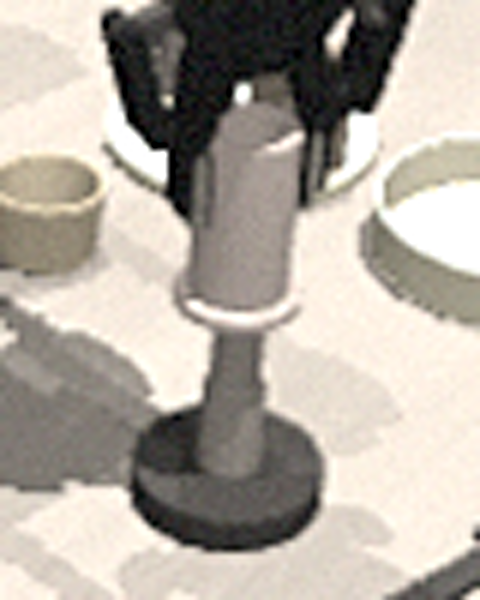

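The sleeve's flange, at crop (240,305), is centred over the pin with the tip inside the bore and no force. I'll keep lowering.

Emit:
send_rows:
  steps: [-1,0,0,0.4,0,-1,0,0,0.4,0,-1,0,0,0.4,0,-1,0,0,0.4,0,-1,0,0,0.4,0,-1,0,0,0.4,0,-1,0,0,0.4,0,-1,0,0,0.4,0,-1,0,0,0.4,0,-1,0,0,0,0]

```text
clock: 7.55
position: [0.5767, -0.0022, 0.1196]
ee_rot: [-0.001, 0.248, 0.969, -0.0]
contact_force: [-0.3, 0.2, -3.5]
width: 0.0451
gripper_force: 61.9
```

Emit:
send_rows:
  steps: [-1,0,0,0.3,0,-1,0,0,0.3,0,-1,0,0,0.3,0,-1,0,0,0,0]

```text
clock: 7.95
position: [0.5768, -0.0022, 0.1108]
ee_rot: [-0.0, 0.248, 0.969, -0.0]
contact_force: [-0.2, -0.9, -3.0]
width: 0.0456
gripper_force: 61.9
```

Emit:
send_rows:
  steps: [-1,0,0,0.2,0,-1,0,0,0.2,0,-1,0,0,0.2,0,-1,0,0,0.2,0,-1,0,0,0,0]

```text
clock: 8.45
position: [0.5777, -0.0022, 0.1032]
ee_rot: [0.0, 0.248, 0.969, 0.0]
contact_force: [1.2, 0.1, -3.5]
width: 0.0451
gripper_force: 61.9
```

Emit:
send_rows:
  steps: [-1,0,0,0.2,0,-1,0,0,0.3,0,-1,0,0,0.3,0,-1,0,0,0.3,0,-1,0,0,0.3,0,-1,0,0,0.3,0,-1,0,0,0.3,0,-1,0,0,0.3,0,-1,0,0,0.3,0,-1,0,0,0,0]

```text
clock: 9.45
position: [0.5776, -0.0022, 0.0768]
ee_rot: [0.0, 0.248, 0.969, 0.0]
contact_force: [4.6, 1.7, -3.5]
width: 0.0455
gripper_force: 61.7
```

Emit:
send_rows:
  steps: [-1,0,0,0.3,0,-1,0,0,0.3,0,-1,0,0,0.2,0,-1,0,0,0,0]

```text
clock: 9.85
position: [0.5776, -0.0022, 0.0691]
ee_rot: [0.0, 0.248, 0.969, 0.0]
contact_force: [4.5, 2.4, -3.1]
width: 0.0456
gripper_force: 61.9
```

Emit:
send_rows:
  steps: [-1,0,0,0.15,0,-1,0,0,0.15,0,-1,0,0,0,0]

```text
clock: 10.15
position: [0.5776, -0.0022, 0.0662]
ee_rot: [0.0, 0.248, 0.969, 0.0]
contact_force: [4.9, 2.3, -2.5]
width: 0.0457
gripper_force: 62.0
```

Emit:
send_rows:
  steps: [-1,0,0,0.1,0,-1,0,0,0.1,0,-1,0,0,0,0]

```text
clock: 10.45
position: [0.5778, -0.0024, 0.0658]
ee_rot: [0.001, 0.248, 0.969, 0.0]
contact_force: [3.1, 1.3, 7.5]
width: 0.0455
gripper_force: 62.4
```

It rests on the base (force 7.5 N up, underside at the base height), so this sleeve is worn and goes to the tub.

Emit:
send_rows:
  steps: [-1,0,0,-0.5,0,-1,0,0,-1,0,-1,0,0,-1.5,0,-1,0,0,-1.5,0,-1,0,0,-1.5,0,-1,0,0,-1.5,0,-1,0,0,-1.5,0,-1,0,0,-1.5,0,-1,0,0,-1.5,0,-1,0,0,-1,0,-1,0,0,0,0]

```text
clock: 11.55
position: [0.5762, -0.0028, 0.1946]
ee_rot: [-0.001, 0.248, 0.969, -0.001]
contact_force: [-0.4, -0.1, -2.3]
width: 0.0451
gripper_force: 62.0
```

```bash
python3 -c "
from h import *
todo((.569,.266,.0498))"
```

```text
pos [ 0.5762 -0.0028  0.1946] yaw 61.3 tool cm [13.56 23.22 14.48] F [-0.4 -0.1 -2.3] w 0.0451 t 11.55 q6 -1.19
```

Emit:
send_rows:
  steps: [-1,0.7,1.2,0,0,-1,1.5,2.6,0,0,-1,1.5,2.6,0,0,-1,1.5,2.6,0,0,-1,1.5,2.6,0,0,-1,1.5,2.6,0,0,-1,1.5,2.6,0,0,-1,1.5,2.6,0,0,-1,1.5,2.6,0,0,-1,0.9,1.2,0,0,-1,0,0,0,0]

```text
clock: 12.65
position: [0.5679, 0.2686, 0.193]
ee_rot: [-0.001, 0.247, 0.969, -0.001]
contact_force: [0.0, 0.0, -2.6]
width: 0.0451
gripper_force: 61.9
```

Emit:
send_rows:
  steps: [-1,0,0,1,0,-1,0,0,2,0,-1,0,0,2.5,0,-1,0,0,2.5,0,-1,0,0,2,0,-1,0,0,1.5,0,-1,0,0,1,0,-1,0,0,0.7,0,-1,0,0,0.4,0,-1,0,0,0,0]

```text
clock: 13.65
position: [0.5695, 0.2662, 0.0582]
ee_rot: [-0.0, 0.248, 0.969, -0.0]
contact_force: [0.4, -0.4, -2.3]
width: 0.045
gripper_force: 61.9
```

```bash
python3 -c "
from h import *
todo((.569,.266,.0498))"
```

```text
pos [0.5695 0.2662 0.0582] yaw 61.2 tool cm [ 0.04 -0.04  0.84] F [ 0.4 -0.4 -2.3] w 0.045 t 13.65 q6 -0.74
```

Emit:
send_rows:
  steps: [-1,0,0,0.3,0,-1,0,0,0.2,0,-1,0,0,0.15,0,-1,0,0,0.15,0,-1,0,0,0,0]

```text
clock: 14.15
position: [0.5693, 0.2666, 0.0502]
ee_rot: [-0.0, 0.248, 0.969, -0.0]
contact_force: [0.5, 0.4, -3.2]
width: 0.0454
gripper_force: 61.9
```

Emit:
send_rows:
  steps: [-1,0,0,0.1,0,-1,0,0,0,0]

```text
clock: 14.35
position: [0.5696, 0.2666, 0.05]
ee_rot: [0.0, 0.248, 0.969, 0.0]
contact_force: [-0.6, -0.5, 2.0]
width: 0.0449
gripper_force: 62.2
```

Down on the tub floor. Open and back up.

Emit:
send_rows:
  steps: [0.3,0,0,0,0,1,0,0,0,0,1,0,0,0,0,1,0,0,0,0,1,0,0,0,0,1,0,0,-1,0,1,0,0,-2,0,1,0,0,-3,0,1,0,0,-3,0,1,0,0,-3,0,1,0,0,-3,0,1,0,0,0,0]

```text
clock: 15.55
position: [0.5723, 0.2675, 0.2053]
ee_rot: [0.004, 0.248, 0.969, 0.003]
contact_force: [0.3, 0.8, 0.1]
width: 0.0854
gripper_force: 0.0
```

```bash
python3 -c "
from h import *
todo((.575,-.27,.21))
d=get_image('scene');k=d['color'][110:210,280:380]
cv2.imwrite('pics/g4.png',cv2.resize(k,(400,400),interpolation=2)[:,:,::-1])"
```

```text
pos [0.5723 0.2675 0.2053] yaw 61.3 tool cm [-26.09 -47.    -0.47] F [0.3 0.8 0.1] w 0.0854 t 15.55 q6 -0.74
```

View pics/g4.png

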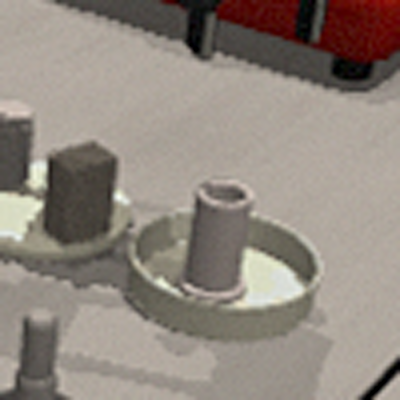

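The first sleeve stands upright in the tub (crop 215,240). Now the second.

Emit:
send_rows:
  steps: [1,-1.1,-2,0,0,1,-2.3,-4.1,0,0,1,-2.3,-4.1,0,0,1,-2.3,-4.1,0,0,1,-2.3,-4.1,0,0,1,-2.3,-4.1,0,0,1,-2.3,-4.1,0,0,1,-2.3,-4.1,0,0,1,-2.3,-4.1,0,0,1,-2.3,-4.1,0,0,1,-2.3,-4.1,0,0,1,-2,-4,0,0]

```text
clock: 16.8
position: [0.5715, -0.2728, 0.1981]
ee_rot: [-0.001, 0.248, 0.969, 0.0]
contact_force: [0.9, 0.6, -0.6]
width: 0.0855
gripper_force: 0.0
```

Emit:
send_rows:
  steps: [1,0,0,0,8.4,1,0,0,0,8.4,1,0,0,0,8.4,1,0,0,0,8.4,1,0,0,0,8.4,1,0,0,0,8.4,1,0,0,0,8.4,1,0,0,0,8.4,1,0,0,0,8.4,1,0,0,0,8.4,1,0,0,0,8.4,1,0,0,0,8.4]

```text
clock: 18.0
position: [0.5715, -0.2706, 0.198]
ee_rot: [-0.001, 0.906, 0.423, -0.001]
contact_force: [-0.7, -0.5, 0.8]
width: 0.0856
gripper_force: 0.0
```

Emit:
send_rows:
  steps: [1,0,0,0,0]

```text
clock: 18.1
position: [0.5716, -0.2707, 0.1981]
ee_rot: [-0.001, 0.905, 0.426, -0.001]
contact_force: [0.5, -0.2, -0.2]
width: 0.0854
gripper_force: 0.0
```

```bash
python3 -c "
from h import *
todo((.575,-.27,.057))"
```

```text
pos [ 0.5716 -0.2707  0.1981] yaw -39.5 tool cm [ 0.27  0.22 14.11] F [ 0.5 -0.2 -0.2] w 0.0854 t 18.1 q6 0.14
```

Emit:
send_rows:
  steps: [1,0.3,0.2,0,0,1,0,0,2,0,1,0,0,2.5,0,1,0,0,2.5,0,1,0,0,2.5,0,1,0,0,2,0,1,0,0,1.5,0,1,0,0,1,0,1,0,0,0.1,0,1,0,0,0,0]

```text
clock: 19.1
position: [0.576, -0.2701, 0.0584]
ee_rot: [0.0, 0.904, 0.427, 0.0]
contact_force: [0.2, -0.6, -0.4]
width: 0.0853
gripper_force: 0.0
```

```bash
python3 -c "
from h import *
todo((.575,-.27,.057))
d=get_image('scene');k=d['color'][200:310,170:270]
cv2.imwrite('pics/g5.png',cv2.resize(np.clip(k*1.4,0,255).astype(np.uint8),(400,440),interpolation=2)[:,:,::-1])"
```

```text
pos [ 0.576  -0.2701  0.0584] yaw -39.5 tool cm [-0.06 -0.09  0.14] F [ 0.2 -0.6 -0.4] w 0.0853 t 19.1 q6 0.14
```

View pics/g5.png

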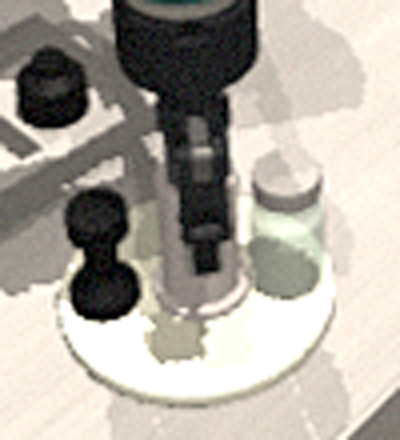

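The fingers straddle the second sleeve (crop 205,240), between the black knob and the jar and clear of both. Close.

Emit:
send_rows:
  steps: [-1,0,0,0,0,-1,0,0,0,0,-1,0,0,0,0,-1,0,0,0,0,-1,0,0,0,0,-1,0,0,0,0,-1,0,0,0,0,-1,0,0,0,0]
  newtons: 60

```text
clock: 19.95
position: [0.5762, -0.2702, 0.0593]
ee_rot: [0.001, 0.905, 0.426, 0.0]
contact_force: [-0.6, 0.4, 6.2]
width: 0.0457
gripper_force: 61.7
```

Emit:
send_rows:
  steps: [-1,0,0,-0.5,0,-1,0,0,-1,0,-1,0,0,-2,0,-1,0,0,-2.5,0,-1,0,0,-2.5,0,-1,0,0,-2.5,0,-1,0,0,-2,0,-1,0,0,-1.5,0,-1,0,0,-0.5,0,-1,0,0,0,0]

```text
clock: 20.95
position: [0.5759, -0.2701, 0.2089]
ee_rot: [0.0, 0.905, 0.426, 0.0]
contact_force: [-0.2, -0.3, -2.5]
width: 0.0451
gripper_force: 61.6
```

```bash
python3 -c "
from h import *
todo((.5775,-.002,.2))"
```

```text
pos [ 0.5759 -0.2701  0.2089] yaw -39.5 tool cm [ 20.78 -16.95   0.89] F [-0.2 -0.3 -2.5] w 0.0451 t 20.95 q6 0.14
```

Emit:
send_rows:
  steps: [-1,1,-0.8,0,0,-1,2,-1.6,0,0,-1,2.2,-1.8,0,0,-1,2.2,-1.8,0,0,-1,2.2,-1.8,0,0,-1,2.2,-1.8,0,0,-1,2.2,-1.8,0,0,-1,2.2,-1.8,0,0,-1,2.2,-1.8,0,0,-1,1.7,-1.4,0,0,-1,1,-0.6,0,0,-1,0,0,0,0]

```text
clock: 22.15
position: [0.5785, 0.0027, 0.2075]
ee_rot: [-0.001, 0.904, 0.427, -0.001]
contact_force: [0.1, -1.6, -2.3]
width: 0.0455
gripper_force: 61.7
```

Emit:
send_rows:
  steps: [-1,0,0,0,0]

```text
clock: 22.25
position: [0.5788, 0.0006, 0.2078]
ee_rot: [0.0, 0.905, 0.426, -0.001]
contact_force: [1.4, 0.1, -3.8]
width: 0.0455
gripper_force: 61.7
```

Run:
```python
from h import *
todo((.578,-.001,.17))
s=get_image('scene');np.savez('scene2.npz',**s)
p=get_state()["position"];o=np.array([248,129]);f=lambda e:((e-np.r_[o,o]+.5)*5-.5).round(1)
print("flange pred",f(ext(s,p[0],p[1],[(p[2]-.0473,.029),(p[2]-.0393,.029)])))
im=s["color"].astype(int).sum(2)//3
print(im[170:182,274:308])
```

```text
pos [0.5788 0.0006 0.2078] yaw -39.5 tool cm [-0.17  0.04  3.78] F [ 1.4  0.1 -3.8] w 0.0455 t 22.25 q6 0.57
flange pred [161.6 183.2 273.5 254.1]
[[ 91 102 129 151 173 205 224 187 108  87  79  83  95  93  98  94  97  96
   95  96  98  91  96 109 107  98 113 170 204 208 214 192 160 136]
 [123  71  95 103 116 140 151 134 111  98  77  86  88  92  95  95  96  97
   95 101  95  94 100 112 108  98 118 172 187 168 154 136 114 107]
 [163 144 125  72  90 101 102 108 131 118  87  85  91  94 100  96  99  95
   97  94  95 104 108 110 103  97 119 159 159 122 106 103 122 138]
 [167 167 159 151 154 127  72  89 124 139 116  82  91  90  96  96  96  92
   95  92  90  93 104 107 101  98 131 171 158 123 120 135 141 145]
 [166 164 170 168 170 163 130  86  95 119 115  98  92  94  91 100  93  93
   94  96 101  96  96 101 109 142 169 172 147 129 141 159 168 164]
 [164 167 162 165 163 171 167 142  97  84  97 110 104 102 101  96  97  95
   94  89  99 115 127 141 161 177 179 143 110 154 167 168 173 171]
 [164 160 163 167 165 170 169 167 135  83  86  97  99 105 107 104 107  99
   87  82 123 168 173 175 166 154 127 110 131 174 175 171 168 170]
 [163 162 165 163 166 169 164 170 164 146 115  78  86  97  99 104 101 107
  104  96 120 156 140 135 127 109 100 133 168 172 172 170 171 170]
 [166 169 167 163 161 164 162 165 170 171 159 143 118  91  88  91  95  93
   93  95  97 109 100  94 105 139 157 166 173 171 170 165 169 169]
 [171 167 165 165 164 164 165 166 168 166 168 163 162 158 150 134 131 116
  120 114 119 113 132 159 158 170 177 173 168 169 168 171 169 171]
 [155 156 162 161 163 167 170 165 165 164 169 167 165 172 166 163 166 162
  164 163 163 160 170 176 173 174 173 169 166 164 169 169 168 170]
 [149 153 149 162 167 166 164 165 158 168 164 165 164 168 168 171 174 171
  166 168 170 173 172 178 170 169 167 166 172 165 168 171 172 171]]
```

Emit:
send_rows:
  steps: [-1,-0.2,0,0,0,-1,0,0,1,0,-1,0,0,1,0,-1,0,0,1,0,-1,0,0,0.8,0,-1,0,0,0.4,0,-1,0,0,0.3,0,-1,0,0,0.3,0,-1,0,0,0,0]

```text
clock: 23.2
position: [0.5777, -0.0005, 0.1601]
ee_rot: [-0.0, 0.905, 0.426, -0.0]
contact_force: [-0.2, 0.2, -3.1]
width: 0.045
gripper_force: 61.7
```

Run:
```python
from h import *
todo((.5775,-.001,.112))
s=get_image('scene');k=s['color'][140:240,250:330]
cv2.imwrite('pics/g6.png',cv2.resize(np.clip(k*1.4,0,255).astype(np.uint8),(480,600),interpolation=2)[:,:,::-1])
```

```text
pos [ 5.777e-01 -5.000e-04  1.601e-01] yaw -39.5 tool cm [-0.04  0.02  4.81] F [-0.2  0.2 -3.1] w 0.045 t 23.2 q6 0.57
```

View pics/g6.png

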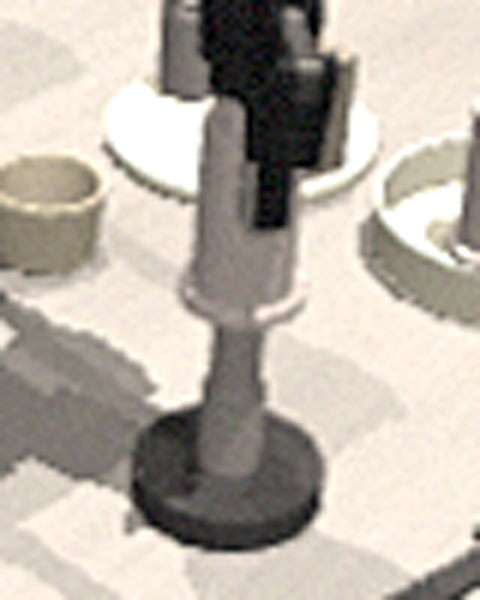

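The second sleeve is centred over the pin tip to within 1 mm (flange centre at crop 244, pin 240). Lower it.

Emit:
send_rows:
  steps: [-1,-0.05,0,0.3,0,-1,0,0,0.3,0,-1,0,0,0.3,0,-1,0,0,0.3,0,-1,0,0,0.3,0,-1,0,0,0.3,0,-1,0,0,0,0]

```text
clock: 23.95
position: [0.577, -0.0009, 0.1417]
ee_rot: [-0.0, 0.905, 0.426, -0.0]
contact_force: [-1.4, 0.3, -1.8]
width: 0.0454
gripper_force: 61.7
```

Emit:
send_rows:
  steps: [-1,0,0,0.3,0,-1,0,0,0.3,0,-1,0,0,0.3,0,-1,0,0,0.3,0,-1,0,0,0.3,0,-1,0,0,0.3,0,-1,0,0,0,0]

```text
clock: 24.65
position: [0.577, -0.001, 0.1237]
ee_rot: [-0.0, 0.905, 0.426, -0.0]
contact_force: [-1.1, 0.1, -3.1]
width: 0.0453
gripper_force: 61.7
```

Emit:
send_rows:
  steps: [-1,0,0,0.2,0,-1,0,0,0.2,0,-1,0,0,0.2,0,-1,0,0,0.2,0,-1,0,0,0,0]

```text
clock: 25.15
position: [0.5771, -0.001, 0.1159]
ee_rot: [-0.0, 0.905, 0.426, -0.0]
contact_force: [-0.4, 0.2, -2.5]
width: 0.0449
gripper_force: 61.7
```

Emit:
send_rows:
  steps: [-1,0,0,0.15,0,-1,0,0,0.15,0,-1,0,0,0,0]

```text
clock: 25.45
position: [0.5774, -0.001, 0.1131]
ee_rot: [-0.0, 0.905, 0.426, 0.0]
contact_force: [-0.6, -0.6, -2.2]
width: 0.0452
gripper_force: 61.7
```

Emit:
send_rows:
  steps: [-1,0,0,0.1,0,-1,0,0,0.1,0,-1,0,0,0,0]

```text
clock: 25.75
position: [0.578, -0.0012, 0.1116]
ee_rot: [0.0, 0.905, 0.426, 0.001]
contact_force: [0.7, 0.1, -1.2]
width: 0.045
gripper_force: 61.9
```

Emit:
send_rows:
  steps: [-1,0,0,0.1,0,-1,0,0,0,0]

```text
clock: 25.95
position: [0.5782, -0.0012, 0.1111]
ee_rot: [0.001, 0.905, 0.426, 0.001]
contact_force: [1.0, -0.6, 3.4]
width: 0.0452
gripper_force: 62.2
```

Emit:
send_rows:
  steps: [-1,0,0,0.1,0,-1,0,0,0.1,0,-1,0,0,0,0,-1,0,0,0,0]

```text
clock: 26.35
position: [0.5784, -0.0011, 0.1108]
ee_rot: [0.001, 0.905, 0.426, 0.001]
contact_force: [-0.8, -0.6, 13.1]
width: 0.0453
gripper_force: 63.0
```

It stops on the cone (13 N, no further descent, underside about 44 mm above the base), so this sleeve is sound and goes to the pan.

Emit:
send_rows:
  steps: [-1,0,0,-0.5,0,-1,0,0,-1,0,-1,0,0,-1.5,0,-1,0,0,-1.5,0,-1,0,0,-1.5,0,-1,0,0,-1.5,0,-1,0,0,-1.5,0,-1,0,0,-1,0,-1,0,0,-0.5,0,-1,0,0,0,0]

```text
clock: 27.35
position: [0.5774, -0.0009, 0.2136]
ee_rot: [-0.0, 0.905, 0.426, 0.0]
contact_force: [-0.5, -0.1, -2.7]
width: 0.0454
gripper_force: 62.1
```

```bash
python3 -c "
from h import *
todo((.54,-.27,.21));todo((.366,-.299,.0513))"
```

```text
pos [ 0.5774 -0.0009  0.2136] yaw -39.5 tool cm [-23.13  14.25   0.36] F [-0.5 -0.1 -2.7] w 0.0454 t 27.35 q6 0.57
pos [ 0.5774 -0.0009  0.2136] yaw -39.5 tool cm [-36.45   2.68  16.23] F [-0.5 -0.1 -2.7] w 0.0454 t 27.35 q6 0.57
```

Emit:
send_rows:
  steps: [-1,-1,0.6,0,0,-1,-2,1.2,0,0,-1,-2.3,1.4,0,0,-1,-2.3,1.4,0,0,-1,-2.3,1.4,0,0,-1,-2.3,1.4,0,0,-1,-2.3,1.4,0,0,-1,-2.3,1.4,0,0,-1,-2.3,1.4,0,0,-1,-2,1.4,0,0,-1,-2,1.2,0,0,-1,0,0,0,0]

```text
clock: 28.55
position: [0.5385, -0.2733, 0.212]
ee_rot: [0.0, 0.905, 0.425, -0.001]
contact_force: [0.5, 0.4, -2.7]
width: 0.0451
gripper_force: 62.1
```

Emit:
send_rows:
  steps: [-1,-1,-0.9,0,0,-1,-1.8,-1.6,0,0,-1,-1.8,-1.6,0,0,-1,-1.8,-1.6,0,0,-1,-1.8,-1.6,0,0,-1,-1.8,-1.6,0,0,-1,-1.8,-1.6,0,0,-1,-1.2,-0.8,0,0,-1,0,0,0,0,-1,0,0,0,0]

```text
clock: 29.55
position: [0.3701, -0.2976, 0.2134]
ee_rot: [0.0, 0.905, 0.426, 0.001]
contact_force: [-0.0, -0.2, -2.2]
width: 0.0449
gripper_force: 62.2
```

```bash
python3 -c "
from h import *
todo((.366,-.299,.0513))"
```

```text
pos [ 0.3701 -0.2976  0.2134] yaw -39.6 tool cm [-0.37 -0.23 16.21] F [-0.  -0.2 -2.2] w 0.0449 t 29.55 q6 -0.13
```

Emit:
send_rows:
  steps: [-1,-0.4,-0.2,1,0,-1,0,0,2,0,-1,0,0,2.5,0,-1,0,0,2.5,0,-1,0,0,2,0,-1,0,0,2,0,-1,0,0,1.5,0,-1,0,0,1,0,-1,0,0,0.7,0,-1,0,0,0.4,0,-1,0,0,0,0]

```text
clock: 30.65
position: [0.3659, -0.2996, 0.057]
ee_rot: [-0.0, 0.905, 0.426, -0.0]
contact_force: [-0.1, 0.9, -1.6]
width: 0.045
gripper_force: 62.2
```

```bash
python3 -c "
from h import *
todo((.366,-.299,.0513))"
```

```text
pos [ 0.3659 -0.2996  0.057 ] yaw -39.5 tool cm [ 0.05 -0.03  0.57] F [-0.1  0.9 -1.6] w 0.045 t 30.65 q6 -0.14
```

Emit:
send_rows:
  steps: [-1,0,0,0.2,0,-1,0,0,0.15,0,-1,0,0,0.1,0,-1,0,0,0,0]

```text
clock: 31.05
position: [0.3659, -0.2997, 0.0529]
ee_rot: [0.0, 0.905, 0.426, 0.0]
contact_force: [0.6, -0.0, -3.8]
width: 0.0448
gripper_force: 62.2
```

Emit:
send_rows:
  steps: [-1,0,0,0.1,0,-1,0,0,0.1,0,-1,0,0,0,0]

```text
clock: 31.35
position: [0.3659, -0.2998, 0.0513]
ee_rot: [0.0, 0.905, 0.426, 0.0]
contact_force: [-0.8, 0.6, 3.7]
width: 0.0455
gripper_force: 62.6
```

Contact with the pan floor. Open and retreat.

Emit:
send_rows:
  steps: [0.3,0,0,0,0,1,0,0,0,0,1,0,0,0,0,1,0,0,0,0,1,0,0,0,0,1,0,0,-1,0,1,0,0,-2,0,1,0,0,-3,0,1,0,0,-3,0,1,0,0,-3,0,1,0,0,-3,0,1,0,0,-3,0]

```text
clock: 32.55
position: [0.3657, -0.2995, 0.2329]
ee_rot: [0.0, 0.905, 0.426, 0.0]
contact_force: [0.4, -0.5, -1.1]
width: 0.0853
gripper_force: 0.0
```

Emit:
send_rows:
  steps: [1,0,0,-2,0,1,0,0,-2,0,1,0,0,0,0]

```text
clock: 32.85
position: [0.3669, -0.3008, 0.2741]
ee_rot: [0.003, 0.905, 0.426, 0.001]
contact_force: [0.1, -1.7, 0.4]
width: 0.0855
gripper_force: 0.0
```

```bash
python3 -c "
from h import *
todo((.366,-.299,.2))
d=get_image('scene')
cv2.imwrite('pics/g7.png',cv2.resize(d['color'],(800,600),interpolation=2)[:,:,::-1])"
```

```text
pos [ 0.3669 -0.3008  0.2741] yaw -39.5 tool cm [ 0.08 -0.18  7.41] F [ 0.1 -1.7  0.4] w 0.0855 t 32.85 q6 -0.14
```

View pics/g7.png

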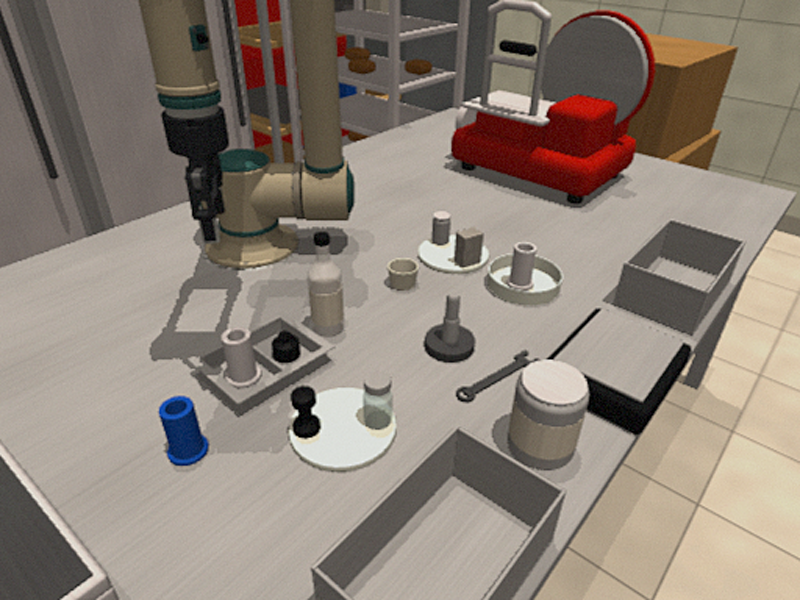

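The picture shows one sleeve upright in the pan's empty bay (238,358) and the other upright in the tub (523,268). The bystanders are unmoved and the arm is clear.

```bash
python3 -c "
from rig import *
print(sign_off())"
```

```text
the job is handed in; nothing more can be done
None
```

I gauged both sleeves and handed the job in at about 33 s: the one from the left board (with stone and can) was worn and stands upright in the tub, the one from the right board (with jar and hand knob) was sound and stands upright in the pan's empty bay, and nothing else appears to have moved in the last picture.

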